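# Clamp a sample bottle in the end-over-end rotator and tug-test it

## Robot

A 6-joint arm with a two-finger parallel gripper is mounted at the origin on the work surface. World frame = base frame: x ahead of the robot, y to its left, z up, the work surface at z = 0. Lengths are in mm, angles in degrees, forces in N, time in s.
With the tool pointing down it reaches from about 300 to 850 mm from the base axis. Payload 4.2 kg.
Tool frame: the origin (TCP) lies midway between the tips of the shut fingers; the grasp point (between the pads) lies 19 mm behind it (env.grip_point_offset is the distance from the TCP to the grasp point, in mm); z points along the fingers, x is the direction in which the jaws open and shut, and the axes are right-handed (so a half turn about z gives the same grasp; the last joint's range is limited). The gripper opens to 91 mm and grips with 3 to 60 N. Pads are 32 mm wide; open, the fingers measure 118 mm over their backs; the gripper's body (76 mm by 178 mm) begins 60 mm behind the grasp point.
Start: joints at [73.51, 18.312, 89.639, -0, 72.044, -1.146], TCP at [152.153, 554.52, 213.976] pointing down, gripper open.
Joint ranges: [-177.97, 177.97], [-48.28, 115.42], [12.27, 149.76], [-77.06, 257.06], [2.81, 150.46], [-146.56, 146.56]. Speed limits (degrees/s): [147.25, 147.25, 180, 180, 180, 180].

## Interface

Orientations are given as [roll, pitch, yaw] about the fixed x, y, z axes, in that order (R = Rz(yaw) Ry(pitch) Rx(roll)).
In Python, from workcell import env gives the robot as it stands.
- The arm moves only by the shell command python3 -m pendant 'ROWS' [FORCE]. ROWS is JSON, a list of rows, each an object with "xyz": the shift along the tool's x, y, z in m, a list of three; "roll": the turn about the tool's z in degrees; "jaw": the closure, from 0 (fully open) to 1 (shut). A call has exactly 8 rows; each row is the pose to reach, as a shift and turn from the pose commanded when the call began, along the tool's axes at that moment; what a row does not reach only later rows make up. A row lasts 1/8 s, in which the tool goes at most 62.5 mm and 10.7 degrees, less where a joint would pass 70% of its speed; a pose out of reach is approached as far as the arm can. A call with a gripper value outside its range is refused whole. The fingers move at their own pace and stop on an object; FORCE is the grip in N (left out, the last holds). Time passes only in rows, so rows that repeat a pose let the fingers close, or fill a call up. It gives the time, the measured TCP pose, the force and the opening at its end, in the units of the state.
- env.state(): the state, without advancing time (a new reading comes with each control period).
- env.grab_frame(name): name is "side" or "top"; returns (picture, depth): 420x560x3 uint8, blue, green, red; 420x560 float32, mm along the optical axis (not along the pixel's ray), 0 where there is no reading.
- env.camera_params(name): a dict with "camera_matrix" (3x3 intrinsics, pixels), "cam_to_world" (4x4, takes a point from camera to world coordinates). Camera axes: x right, y up, looking along -z (the intrinsics and any distortion apply to the point x, -y, -z); pixel columns grow to the right and rows downward; lengths in mm; the calibration is good to about 2 mm. A picture is of the moment at which its call begins. camera_params takes no time and is no camera call.
- env.job_done(): hands the job in, once; it reports no verdict.
The state is a dict: "time_s": time; "qpos": joint angles; "qvel": joint speeds; "effort": joint torques, N m; "ee_pos": TCP position; "ee_rot": TCP orientation; "force": force on the tool from outside, world axes, zero at the start; "torque": the same for the moment, N m; "gripper_width": finger opening in mm.
Only numpy, scipy, OpenCV 4.12 (cv2) and the standard library are available. Lean on these libraries where they do the work, as an engineer would, in place of code of your own. Each camera call takes 0.05 s, during which the arm holds its last target. There are 200 camera calls.

## Task

Make the sample bottle safe in the end-over-end rotator: push it fully home against the end stop, turn the black clamp nut until the middle of the rubber pad stands about 4 mm above the bottle with the red cam lever still up, then throw the lever right down to clamp it. Now grip the bottle by its blue cap and tug it straight out, away from the end stop, with a steady 12 N or so for about a second to prove that it holds (it must stay home), and let go. Leave the other bottle, the jar and the beaker where they stand.

Things in the scene. Friction and masses are not known exactly. Their poses are not given: they have to be found in the camera images.
- rotator: bench-top end-over-end rotator, fixed; origin on the bench under the middle of its white base plate (200 mm along x, 440 along y, 16 high). x runs along the bottle from cap to end stop (roughly away from the robot), y to its left (lever side), z up. Carrier plate: top at z 125 mm, x -80 to 70, y -125 to 125; on it a V cradle holds the bottle, its axis level at y 0, z 168 mm
- motor_top (a point): middle of the top of the rotator's blue motor housing: x 0, y -187, z 171 mm of the rotator; the housing measures 130 mm along x, 62 along y. On the other side, at y 165 mm, stands a blue bearing upright 144 mm high
- bar_hinge (a point): hinge of the clamp bar, in a dark bracket 243 mm high: x 0, y -112, z 235 mm of the rotator. From here the bar (30 mm wide, 12 thick) crosses over the bottle at x 0 to the cam at y 100 mm; with the lever up it slopes up to the left, its top about 255 mm high at the cam
- stop_face (a point): middle of the dark end stop's face (70 mm wide, z 125 to 181 mm) where the centre of the bottle's base meets it when it is home: x 60, y 0, z 168 mm of the rotator
- bottle: white sample bottle lying in the cradle, blue cap towards the robot, starting 15 to 35 mm short of the end stop; 0.2 to 0.45 kg, unclamped it slides with 2 to 5 N (more if pressed down). Origin: centre of its flat base; its x axis points from cap to base. Body 62 mm in diameter, 120 long from the base, then a shoulder, then the cap (44 mm in diameter, 28 mm long); 165 mm overall
- bottle_cap (a point): centre of the blue cap, on the bottle's axis, 151 mm from its base and 14 mm from its outer end; gripped across its 44 mm. It lies clear beyond the cradle, with 24 mm below it to the carrier plate's level
- clamp_nut (a joint): turn of the clamp nut in rad (0 to 7.5): it grows as the nut is turned clockwise seen from above, which lowers nut, spindle and pad by 12 mm a turn (1.91 mm per rad). It turns stiffly (0.1 N m) and stays where it is left
- clamp_nut_grip (a point): centre of the black ribbed clamp nut, a round knob 39 mm in diameter and 24 mm high with an upright axis (leaning 3.6 degrees with the lever up), on top of the clamp bar over the bottle; this point is 12 mm below its top and sinks as the nut is turned
- pad: spring-loaded rubber pad (36 by 34 mm, 10 thick) at the foot of the spindle, over the bottle. Origin: middle of its underside. Gap to the bottle's top = its height - (height of bottle's axis + 31 mm) = 13.2 mm - 1.91 mm x clamp_nut - 4.0 mm x cam_lever. The lever lowers it 7 mm in all: a 4 mm gap gives about 27 N (9 N per mm). Or: turn the nut till the pad just touches, then back a third of a turn
- cam_lever (a joint): angle of the red cam lever in rad: 0 = up, leaning 10 degrees towards the robot (rotator's -x); it grows as the lever swings over away from the robot (to the rotator's +x) and is 1.745 fully down, lying level; starts within 0.15 of up. Friction holds it anywhere; pushing it down takes 4 to 7 N near its end
- cam_pivot (a point): the lever's fixed pivot, its axis along the rotator's y: x 0, y 100, z 262 mm of the rotator
- cam_lever_tip (a point): point near the lever's end, 92 mm from the pivot along its middle line; the red handle is 16 mm wide (along y) and 12 mm thick, from 8 to 97 mm from the pivot
- lining (a joint): shear of the sponge-rubber lining of the cradle along the bottle, in m: 0 at rest, positive when the bottle is pulled out towards the cap end. With the bottle clamped, lining and pad together give 1 mm per 8 N of tug (12 N shifts the bottle by 1.5 mm) and spring back on release; unclamped, the bottle simply slides
- spare_mid (a point): a second bottle just like the first, standing upright on the bench in front of the rotator's left corner (165 mm high, 62 mm in diameter), loose, to be left alone; point on its axis 80 mm up
- jar_mid (a point): amber jar with a black lid (68 mm in diameter, 103 mm high), loose on the bench in front of the rotator, to be left alone; point on its axis 50 mm up
- stirrer: black magnetic stirrer beside the motor housing, 150 by 150 mm, 69 mm high, fixed; origin at the centre of its underside
- beaker: clear beaker standing on the stirrer, 80 mm in diameter at the rim, 100 mm high, loose, to be left alone; origin at the centre of its underside
Mind the look-alikes: they are no part of the job. Leave any brown or turquoise look-alike of the bottle alone.

How it is judged:
By the outcome, as a careful person would: the job done as asked, in the order asked, and still so for the second after the job is handed in, with the robot touching nothing.
It also fails if it takes over 72 s, if anything falls off the work surface, if the arm or the gripper's body presses on something with over 40 N, if the wrist force passes 120 N, or if a joint passes its speed limit or range.

## Working session

There is one attempt and no reset: what is moved stays moved. The work goes in short steps, Python scripts to look and compute and a shell command to move; the robot and the scene stay as the last step left them, time stands still between calls to the robot, and variables do not carry over. Pictures are saved under pics/ and viewed, about 8 in all and at most 12, crops included, and the job is handed in when it is done.

```bash
mkdir -p pics; ls
cat > h.py <<'E'
import numpy as np, cv2
from workcell import env
def grab(n,tag):
    im,d=env.grab_frame(n); cv2.imwrite(f'pics/{tag}.png',im); np.save(f'pics/{tag}.npy',d); return im,d
def cam(n):
    p=env.camera_params(n); return np.array(p['camera_matrix']),np.array(p['cam_to_world']),p
def pt(n,u,v,d):
    K,T,_=cam(n); x=(u-K[0,2])/K[0,0]*d; y=(v-K[1,2])/K[1,1]*d
    return (T@np.array([x,-y,-d,1]))[:3]
def ray(n,u,v):
    o=pt(n,u,v,0); r=pt(n,u,v,1)-o; return o,r
def plane(n,u,v,z):
    o,r=ray(n,u,v); return o+r*(z-o[2])/r[2]
def cloud(n,d):
    K,T,_=cam(n); v,u=np.indices(d.shape); x=(u-K[0,2])/K[0,0]*d; y=(v-K[1,2])/K[1,1]*d
    return np.stack([x,-y,-d],-1)@T[:3,:3].T+T[:3,3]
def proj(n,P):
    K,T,_=cam(n); c=np.linalg.inv(T)@np.append(P,1); return K[0,0]*c[0]/-c[2]+K[0,2],K[1,1]*c[1]/c[2]+K[1,2]
E
python3 - <<'E'
from h import *
for n in('side','top'):
    im,d=grab(n,n+'0'); print(n,cam(n)[2],(d>0).mean())
print(env.state())
a=cv2.imread('pics/side0.png');b=cv2.imread('pics/top0.png')
E
```

```text
pics
side {'camera_matrix': array([[410.87203628,   0.        , 278.31177363],
       [  0.        , 410.87203628, 212.63698641],
       [  0.        ,   0.        ,   1.        ]]), 'cam_to_world': array([[ 9.49256669e-01,  2.23198546e-01, -2.21572077e-01,
         2.77489968e+02],
       [-3.14209946e-01,  6.42672623e-01, -6.98744595e-01,
        -8.05050040e+02],
       [-1.35604699e-02,  7.32908118e-01,  6.80192476e-01,
         9.83903919e+02],
       [ 0.00000000e+00,  0.00000000e+00,  0.00000000e+00,
         1.00000000e+00]])} 0.9959141156462585
top {'camera_matrix': array([[444.68762405,   0.        , 278.6284233 ],
       [  0.        , 444.68762405, 209.69060479],
       [  0.        ,   0.        ,   1.        ]]), 'cam_to_world': array([[ 2.86520155e-04,  9.98342434e-01, -5.75526118e-02,
         4.51207306e+02],
       [-9.99775787e-01, -9.32577959e-04, -2.11543495e-02,
        -1.64612954e+01],
       [-2.11729570e-02,  5.75457689e-02,  9.98118325e-01,
         1.36488327e+03],
       [ 0.00000000e+00,  0.00000000e+00,  0.00000000e+00,
         1.00000000e+00]])} 0.9960459183673469
{'time_s': 0.1, 'qpos': array([ 7.35094402e+01,  1.83486307e+01,  8.96991160e+01, -6.07791016e-04,
        7.20447153e+01, -1.14516528e+00]), 'qvel': array([-0.03876885, -0.18521573, -0.16523954,  0.0316508 ,  0.05796917,
        0.08253583]), 'effort': array([ 1.19670303e-04, -4.13332951e+01, -2.32509023e+01,  7.28761987e-02,
        4.22633754e-02, -3.38736322e-05]), 'ee_pos': array([152.0329595 , 554.06675282, 213.19985191]), 'ee_rot': array([-1.79998730e+02,  9.24551412e-02,  7.46547944e+01]), 'force': array([-0.70259841, -0.16814949,  0.13997917]), 'torque': array([ 0.01288832,  0.03684868, -0.00567989]), 'gripper_width': 91.27774947933807}
```

View pics/side0.png

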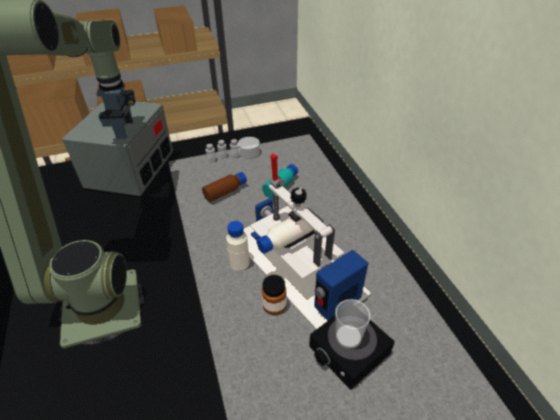

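View pics/top0.png

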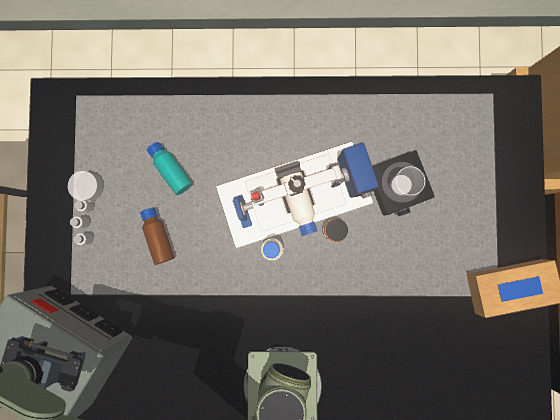

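The top view shows the motor housing at (357,168), bearing upright (243,211), nut (296,184), red lever (256,196), bottle cap (308,228), spare (271,249) and jar (335,230). The rotator is yawed about +20°.

Run:
```python
from h import *
im=cv2.imread('pics/top0.png');d=np.load('pics/top0.npy');C=cloud('top',d)
hsv=cv2.cvtColor(im,cv2.COLOR_BGR2HSV)
blue=cv2.inRange(hsv,(100,90,40),(130,255,255));red=cv2.inRange(hsv,(0,150,80),(8,255,255))|cv2.inRange(hsv,(172,150,80),(180,255,255))
def comps(m,nm):
    n,l,s,c=cv2.connectedComponentsWithStats(m)
    for i in range(1,n):
        if s[i,4]>15 and 200<c[i][0]<450 and c[i][1]<270:
            P=C[l==i]; print(nm,c[i].round(1),s[i,4],'med',np.median(P,0).round(0),'zmax',P[:,2].max().round(0), 'zpct',np.percentile(P[:,2],[10,50,90]).round(0))
comps(blue,'b');comps(red,'r')
# motor top: blue pixels with z 160..180
m=((blue>0)&(C[...,2]>163)&(C[...,2]<180)); m[:,:320]=0;m[:,400:]=0
v,u=np.nonzero(m); r=cv2.minAreaRect(C[m][:,:2].astype(np.float32)); print('motor top',r,C[m].mean(0))
# base plate white outline z~16
w=(abs(C[...,2]-16)<8)&(hsv[...,1]<40)&(hsv[...,2]>190); w[:,:200]=0;w[:,420:]=0;w[:120]=0;w[270:]=0
r=cv2.minAreaRect(C[w][:,:2].astype(np.float32)); print('plate',w.sum(),r)
# carrier
w=(abs(C[...,2]-125)<6)&(hsv[...,1]<50)&(hsv[...,2]>170); w[:,:200]=0;w[:,420:]=0
r=cv2.minAreaRect(C[w][:,:2].astype(np.float32)); print('carrier',w.sum(),r)
# nut: black z>255
w=(C[...,2]>240)&(C[...,2]<320)&(hsv[...,2]<90); w[:,:270]=0;w[:,340:]=0;w[240:]=0
print('nut',w.sum(),np.median(C[w],0),C[w].min(0),C[w].max(0))
big=cv2.resize(im[140:260,210:400],None,fx=4.2,fy=4.2,interpolation=cv2.INTER_CUBIC);cv2.imwrite('pics/c1.png',big)
s=cv2.imread('pics/side0.png');cv2.imwrite('pics/c2.png',cv2.resize(s[140:320,220:400],None,fx=3.3,fy=3.3,interpolation=cv2.INTER_CUBIC))
```

```text
b [360.5 167.5] 1010 med [ 633. -211.  171.] zmax 1365.0 zpct [168. 171. 174.]
b [237.7 207.9] 93 med [526. 122. 144.] zmax 151.0 zpct [140. 144. 148.]
b [246.2 221.8] 70 med [490. 107.  28.] zmax 1365.0 zpct [25. 28. 32.]
b [307.6 228.3] 156 med [471. -69. 187.] zmax 1365.0 zpct [178. 187. 191.]
b [270.9 249.6] 200 med [413.  29. 165.] zmax 1365.0 zpct [162. 165. 168.]
r [254.9 195.4] 36 med [541.  59. 358.] zmax 1365.0 zpct [354. 358. 361.]
motor top ((634.0634765625, -211.75502014160156), (126.41305541992188, 58.90251922607422), 18.384414672851562) [ 633.65945007 -211.66638097  170.88653931]
plate 2803 ((576.713623046875, -33.8603515625), (199.30101013183594, 440.6833801269531), 18.192697525024414)
carrier 2523 ((574.5798950195312, -88.27128601074219), (233.7604217529297, 420.85089111328125), 28.223196029663086)
nut 32 [579.83317511 -32.11437231 295.29793164] [558.03864695 -55.18144783 288.17163552] [594.8928884  -18.84562002 299.40082141]
```

View pics/c1.png

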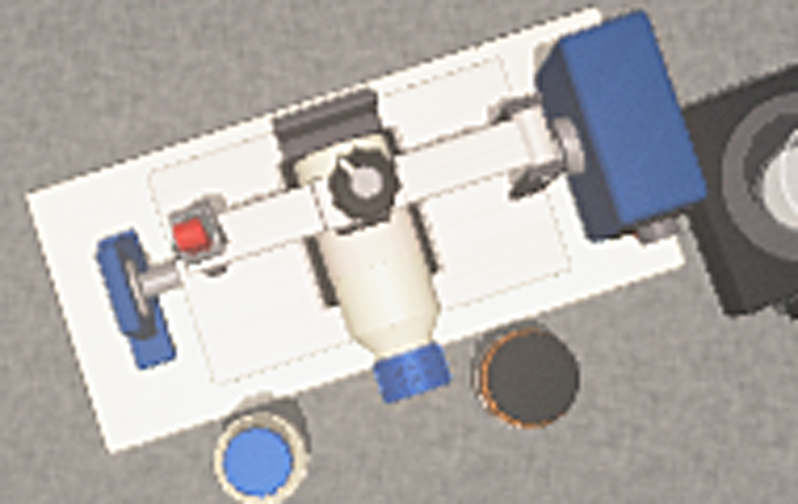

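View pics/c2.png

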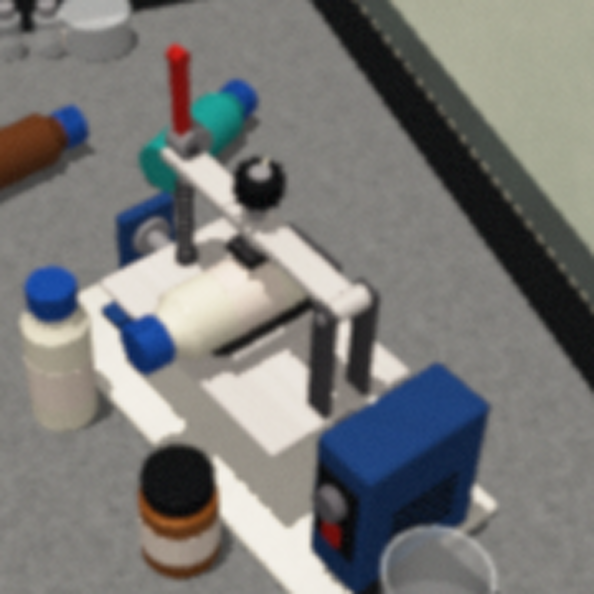

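The plate gives the rotator origin as (576.5, -34) with a yaw of 18.2°. This agrees with the motor top to within 2 mm. The cap lies at rotator x≈-112 and y≈0, so the bottle is about 20 mm short. I'll move now, turning the tool so that its x axis lies along rotator y.

```bash
cat >> h.py <<'E'
O=np.array([576.5,-34.,0]); YAW=18.2
def rot():
    a=np.radians(YAW); return np.array([[np.cos(a),np.sin(a),0],[-np.sin(a),np.cos(a),0],[0,0,1]])
def show():
    s=env.state(); print('t %.2f'%s['time_s'],'rotTCP',(rot()@(s['ee_pos']-O)).round(1),'rpy',s['ee_rot'].round(1),'F',(rot()@s['force']).round(1),'T',s['torque'].round(2),'w %.1f'%s['gripper_width'],'q6 %.0f'%s['qpos'][5])
E
python3 -m pendant '[{"xyz":[-0.03,0.03,-0.02],"roll":-4,"jaw":0},{"xyz":[-0.065,0.06,-0.047],"roll":-8,"jaw":0},{"xyz":[-0.10,0.09,-0.047],"roll":-12,"jaw":0},{"xyz":[-0.135,0.12,-0.047],"roll":-17,"jaw":0},{"xyz":[-0.17,0.15,-0.047],"roll":-22,"jaw":0},{"xyz":[-0.205,0.18,-0.047],"roll":-27,"jaw":0},{"xyz":[-0.24,0.21,-0.047],"roll":-33.5,"jaw":0},{"xyz":[-0.258,0.235,-0.047],"roll":-33.5,"jaw":0}]' 15
python3 - <<'E'
from h import *
show()
print('jar',rot()@(plane('top',335.5,230.5,103)-O),'spare',rot()@(plane('top',271,249.6,165)-O))
im=cv2.imread('pics/top0.png');d=np.load('pics/top0.npy');P=(cloud('top',d)-O)@rot().T
hsv=cv2.cvtColor(im,cv2.COLOR_BGR2HSV);b=(cv2.inRange(hsv,(100,90,40),(130,255,255))>0)
b[:,:285]=0;b[:,325:]=0;b[:205]=0;b[245:]=0
Q=P[b&(P[...,2]>170)&(P[...,2]<200)];print(len(Q),np.percentile(Q,[2,50,98],axis=0).round(1))
E
```

```text
time_s: 1.1
ee_pos: [310.5, 241.6, 260.8]
ee_rot: [-180.0, 0.0, 108.1]
force: [-0.1, 0.6, -0.4]
gripper_width: 91.2
t 1.10 rotTCP [-166.6  344.9  260.8] rpy [-180.     0.   108.1] F [ 0.1  0.6 -0.4] T [0.03 0.04 0.02] w 91.2 q6 -72
jar [-142.45255415  -75.89109937  103.        ] spare [-135.6283803   111.40130533  165.        ]
155 [[-124.1  -20.2  174.8]
 [-111.7    0.8  187.1]
 [-100.    21.1  193. ]]
```

```bash
python3 -m pendant '[{"xyz":[-0.043,0.007,0],"roll":0,"jaw":0.2},{"xyz":[-0.09,0.014,0],"roll":0,"jaw":0.2},{"xyz":[-0.14,0.021,0],"roll":0,"jaw":0.2},{"xyz":[-0.19,0.028,0],"roll":0,"jaw":0.2},{"xyz":[-0.24,0.035,0],"roll":0,"jaw":0.2},{"xyz":[-0.29,0.042,0],"roll":0,"jaw":0.2},{"xyz":[-0.33,0.05,0],"roll":0,"jaw":0.2},{"xyz":[-0.3445,0.0546,0],"roll":0,"jaw":0.2}]' 15
python3 - <<'E'
from h import *
show()
E
```

```text
time_s: 2.1
ee_pos: [470.2, -68.4, 260.4]
ee_rot: [-179.9, -0.0, 108.0]
force: [-0.1, -0.2, 0.1]
gripper_width: 73.0
t 2.10 rotTCP [-111.8    0.5  260.4] rpy [-179.9   -0.   108. ] F [-0.2 -0.2  0.1] T [ 0.07  0.02 -0.02] w 73.0 q6 -118
```

```bash
python3 -m pendant '[{"xyz":[0,0,0.03],"roll":0,"jaw":0.2},{"xyz":[0,0,0.06],"roll":0,"jaw":0.2},{"xyz":[0,0,0.09],"roll":0,"jaw":0.2},{"xyz":[0,0,0.111],"roll":0,"jaw":0.2},{"xyz":[0,0,0.111],"roll":0,"jaw":0.2},{"xyz":[0,0,0.111],"roll":0,"jaw":0.6},{"xyz":[0,0,0.111],"roll":0,"jaw":0.6},{"xyz":[0,0,0.111],"roll":0,"jaw":0.6}]' 15
python3 - <<'E'
from h import *
show()
E
```

```text
time_s: 3.1
ee_pos: [470.1, -67.6, 150.8]
ee_rot: [180.0, 0.1, 108.2]
force: [-2.0, -6.8, 2.2]
gripper_width: 45.6
t 3.10 rotTCP [-111.6    1.3  150.8] rpy [1.800e+02 1.000e-01 1.082e+02] F [-4.  -5.9  2.2] T [-1.07  0.3  -0.12] w 45.6 q6 -118
```

```bash
python3 -m pendant '[{"xyz":[0,0.003,0],"roll":0,"jaw":0.6},{"xyz":[0,0.006,0],"roll":0,"jaw":0.6},{"xyz":[0,0.009,0],"roll":0,"jaw":0.6},{"xyz":[0,0.012,0],"roll":0,"jaw":0.6},{"xyz":[0,0.014,0],"roll":0,"jaw":0.6},{"xyz":[0,0.016,0],"roll":0,"jaw":0.6},{"xyz":[0,0.017,0],"roll":0,"jaw":0.6},{"xyz":[0,0.018,0],"roll":0,"jaw":0.6}]'
python3 - <<'E'
from h import *
show()
E
python3 -m pendant '[{"xyz":[0,0.001,0],"roll":0,"jaw":0.6},{"xyz":[0,0.0015,0],"roll":0,"jaw":0.6},{"xyz":[0,0.002,0],"roll":0,"jaw":0.6},{"xyz":[0,0.0025,0],"roll":0,"jaw":0.6},{"xyz":[0,0.003,0],"roll":0,"jaw":0.6},{"xyz":[0,0.003,0],"roll":0,"jaw":0.6},{"xyz":[0,0.003,0],"roll":0,"jaw":0.6},{"xyz":[0,0.003,0],"roll":0,"jaw":0.6}]'
python3 - <<'E'
from h import *
show()
E
```

```text
time_s: 4.1
ee_pos: [485.5, -63.4, 150.8]
ee_rot: [-179.8, 0.2, 108.2]
force: [-4.8, -7.5, 5.1]
gripper_width: 44.3
t 4.10 rotTCP [-95.6   0.5 150.8] rpy [-179.8    0.2  108.2] F [-6.9 -5.6  5.1] T [-1.29  0.9  -0.13] w 44.3 q6 -117
time_s: 5.1
ee_pos: [488.3, -62.6, 150.8]
ee_rot: [-179.8, 0.2, 108.2]
force: [-4.5, -8.2, 6.5]
gripper_width: 44.0
t 5.10 rotTCP [-92.7   0.3 150.8] rpy [-179.8    0.2  108.2] F [-6.8 -6.4  6.5] T [-1.35  1.01 -0.09] w 44.0 q6 -116
```

```bash
python3 -m pendant '[{"xyz":[0,0.0005,0],"roll":0,"jaw":0.6},{"xyz":[0,0.001,0],"roll":0,"jaw":0.6},{"xyz":[0,0.0015,0],"roll":0,"jaw":0.6},{"xyz":[0,0.002,0],"roll":0,"jaw":0.6},{"xyz":[0,0.0025,0],"roll":0,"jaw":0.6},{"xyz":[0,0.003,0],"roll":0,"jaw":0.6},{"xyz":[0,0.003,0],"roll":0,"jaw":0.6},{"xyz":[0,0.003,0],"roll":0,"jaw":0.6}]'
python3 - <<'E'
from h import *
show()
E
python3 -m pendant '[{"xyz":[0,0.0005,0],"roll":0,"jaw":0.6},{"xyz":[0,0.001,0],"roll":0,"jaw":0.6},{"xyz":[0,0.0015,0],"roll":0,"jaw":0.6},{"xyz":[0,0.002,0],"roll":0,"jaw":0.6},{"xyz":[0,0.0025,0],"roll":0,"jaw":0.6},{"xyz":[0,0.0025,0],"roll":0,"jaw":0.6},{"xyz":[0,0.0025,0],"roll":0,"jaw":0.6},{"xyz":[0,0.0025,0],"roll":0,"jaw":0.6}]'
python3 - <<'E'
from h import *
show()
E
```

```text
time_s: 6.1
ee_pos: [489.5, -62.4, 150.7]
ee_rot: [-179.6, 0.2, 108.2]
force: [-9.9, -9.8, 8.0]
gripper_width: 43.8
t 6.10 rotTCP [-91.5   0.2 150.7] rpy [-179.6    0.2  108.2] F [-12.5  -6.3   8. ] T [-1.72  1.55 -0.19] w 43.8 q6 -116
time_s: 7.1
ee_pos: [489.7, -62.4, 150.5]
ee_rot: [-179.3, 0.2, 108.2]
force: [-14.0, -13.1, 10.5]
gripper_width: 43.7
t 7.10 rotTCP [-9.140e+01  1.000e-01  1.505e+02] rpy [-179.3    0.2  108.2] F [-17.4  -8.1  10.5] T [-2.32  2.42 -0.34] w 43.7 q6 -116
```

The TCP stopped at x=-91.4 while the push rose to 17 N, so the bottle is home. I'll open and rise.

```bash
python3 -m pendant '[{"xyz":[0,-0.002,0],"roll":0,"jaw":0.15},{"xyz":[0,-0.002,0],"roll":0,"jaw":0.15},{"xyz":[0,-0.002,-0.01],"roll":0,"jaw":0.15},{"xyz":[0,-0.002,-0.06],"roll":0,"jaw":0.15},{"xyz":[0,-0.03,-0.12],"roll":0,"jaw":0.15},{"xyz":[0,-0.08,-0.17],"roll":0,"jaw":0.15},{"xyz":[0,-0.11,-0.19],"roll":0,"jaw":0.15},{"xyz":[0,-0.11,-0.19],"roll":0,"jaw":0.15}]'
python3 - <<'E'
from h import *
show()
for n in('top','side'):
    im,d=grab(n,n+'1'); P=(cloud(n,d)-O)@rot().T; hsv=cv2.cvtColor(im,cv2.COLOR_BGR2HSV)
    w=(abs(P[...,0])<35)&(abs(P[...,1])<35)&(P[...,2]>262)&(P[...,2]<320)
    Q=P[w];print(n,'nut',w.sum(),np.percentile(Q,[2,50,98],axis=0).round(1))
    t=w&(P[...,2]>np.percentile(Q[:,2],98)-8); print(' top',t.sum(),P[t].mean(0).round(1))
    b=(abs(P[...,0]+95)<40)&(abs(P[...,1])<26)&(abs(P[...,2]-180)<20)&(cv2.inRange(hsv,(100,90,40),(130,255,255))>0)
    print(' cap',b.sum(), np.percentile(P[b],[2,50,98],axis=0).round(1) if b.sum() else '')
    r=(abs(P[...,0])<40)&(abs(P[...,1]-100)<35)&(P[...,2]>275)&((hsv[...,0]<9)|(hsv[...,0]>171))&(hsv[...,1]>140)
    Q=P[r];print(' lever',r.sum(),np.percentile(Q,[2,50,98],axis=0).round(1))
    bar=(abs(P[...,0])<12)&(P[...,2]>225)&(P[...,2]<262)&(((P[...,1]>30)&(P[...,1]<75))|((P[...,1]<-30)&(P[...,1]>-80)))
    Q=P[bar]; print(' bar fit',np.polyfit(Q[:,1],Q[:,2],1),len(Q))
im=cv2.imread('pics/top1.png')[120:270,210:400];s=cv2.imread('pics/side1.png')[140:290,220:370]
cv2.imwrite('pics/c3.png',np.hstack([cv2.resize(im,(456,360),interpolation=2),cv2.resize(s,(340,360),interpolation=2)]))
E
```

```text
time_s: 8.1
ee_pos: [390.0, -93.2, 343.4]
ee_rot: [179.6, 0.2, 108.1]
force: [-0.2, 0.2, 0.2]
gripper_width: 77.4
t 8.10 rotTCP [-195.6    2.   343.4] rpy [179.6   0.2 108.1] F [-0.1  0.3  0.2] T [-0.02  0.02 -0.01] w 77.4 q6 -123
top nut 226 [[-18.7 -21.2 283.5]
 [ -0.9  -2.  295.9]
 [ 17.5  16.  300.4]]
 top 205 [ -0.   -2.7 296.4]
 cap 24 [[-105.   -21.4  172.1]
 [-102.5   -1.4  188.7]
 [ -82.8   12.3  191.3]]
 lever 37 [[ -9.6  92.6 353. ]
 [ -4.1  99.2 358.3]
 [  2.6 105.9 361.7]]
 bar fit [6.25290319e-02 2.47703909e+02] 354
side nut 219 [[-21.8 -24.2 271.8]
 [ -8.3 -12.1 293.5]
 [ 15.2  11.5 298.1]]
 top 136 [ -3.8  -7.  294.9]
 cap 177 [[-108.4  -24.6  161.2]
 [-100.1  -12.3  180.6]
 [ -83.6   11.6  190.4]]
 lever 128 [[-12.4  88.3 279. ]
 [ -8.1  93.  324.6]
 [ -1.7 102.5 357.7]]
 bar fit [5.76344339e-02 2.46762609e+02] 208
```

View pics/c3.png

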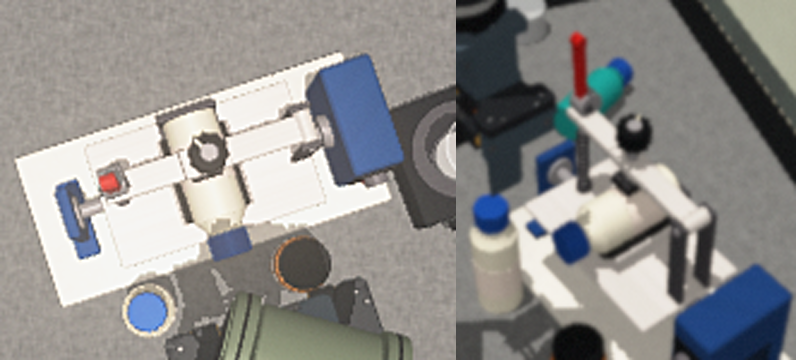

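The bottle is home: the cap's outer end is at x=-105 and both views agree. The nut's top centre is near (0,-3,297). The lever tip at x≈-4 puts the lever at about 0.13 rad. The gripper body has to stay away from the lever while turning, so each stroke will be about ±40° around the position where the body lies along rotator x.

```bash
python3 -m pendant '[{"xyz":[0,0.03,0],"roll":10,"jaw":0.3},{"xyz":[0,0.06,0],"roll":20,"jaw":0.3},{"xyz":[-0.002,0.09,0],"roll":30,"jaw":0.3},{"xyz":[-0.004,0.12,0],"roll":40,"jaw":0.3},{"xyz":[-0.0045,0.15,0],"roll":50,"jaw":0.3},{"xyz":[-0.0045,0.175,0],"roll":60,"jaw":0.3},{"xyz":[-0.0045,0.19,0],"roll":70,"jaw":0.3},{"xyz":[-0.0045,0.1956,0],"roll":80,"jaw":0.3}]'
python3 -c "
from h import *
show()"
python3 -m pendant '[{"xyz":[0,0,0],"roll":10,"jaw":0.3},{"xyz":[0,0,0],"roll":20,"jaw":0.3},{"xyz":[0,0,0],"roll":30,"jaw":0.3},{"xyz":[0,0,0.01],"roll":40,"jaw":0.3},{"xyz":[0,0,0.025],"roll":50,"jaw":0.3},{"xyz":[0,0,0.04],"roll":50,"jaw":0.3},{"xyz":[0,0,0.04],"roll":50,"jaw":0.3},{"xyz":[0,0,0.04],"roll":50,"jaw":0.3}]'
python3 -c "
from h import *
show()"
```

```text
time_s: 9.2
ee_pos: [579.2, -34.8, 337.1]
ee_rot: [-179.8, 0.2, 27.9]
force: [0.6, -0.2, -0.2]
gripper_width: 64.1
t 9.20 rotTCP [  2.3  -1.6 337.1] rpy [-179.8    0.2   27.9] F [ 0.5 -0.3 -0.2] T [-0.1  -0.03 -0.05] w 64.1 q6 -33
time_s: 10.2
ee_pos: [578.0, -36.0, 299.9]
ee_rot: [-180.0, 0.0, -21.8]
force: [-0.2, 0.9, 0.3]
gripper_width: 63.9
t 10.20 rotTCP [  0.8  -2.4 299.9] rpy [-180.     0.   -21.8] F [0.1 1.  0.3] T [-0.09  0.09  0.05] w 63.9 q6 17
```

```bash
python3 -m pendant '[{"xyz":[0,0,0.012],"roll":0,"jaw":0.3},{"xyz":[0,0,0.024],"roll":0,"jaw":0.3},{"xyz":[0,0,0.03],"roll":0,"jaw":0.3},{"xyz":[0,0,0.03],"roll":0,"jaw":0.3},{"xyz":[0,0,0.03],"roll":0,"jaw":0.65},{"xyz":[0,0,0.03],"roll":0,"jaw":0.65},{"xyz":[0,0,0.03],"roll":0,"jaw":0.65},{"xyz":[0,0,0.03],"roll":0,"jaw":0.65}]' 20
python3 -c "
from h import *
show()"
python3 -m pendant '[{"xyz":[0,0,0],"roll":-5,"jaw":0.65},{"xyz":[0,0,0],"roll":-10,"jaw":0.65},{"xyz":[0,0,0],"roll":-15,"jaw":0.65},{"xyz":[0,0,-0.0005],"roll":-20,"jaw":0.65},{"xyz":[0,0,-0.0005],"roll":-20,"jaw":0.65},{"xyz":[0,0,-0.0005],"roll":-20,"jaw":0.65},{"xyz":[0,0,-0.0005],"roll":-20,"jaw":0.65},{"xyz":[0,0,-0.0005],"roll":-20,"jaw":0.65}]' 
python3 -c "
from h import *
show()"
```

```text
time_s: 11.2
ee_pos: [577.7, -36.1, 270.3]
ee_rot: [-180.0, -0.0, -21.8]
force: [-0.1, 1.2, 1.8]
gripper_width: 38.9
t 11.20 rotTCP [  0.5  -2.4 270.3] rpy [-180.    -0.   -21.8] F [0.3 1.2 1.8] T [-0.1   0.15 -0.02] w 38.9 q6 17
time_s: 12.2
ee_pos: [577.4, -36.1, 270.8]
ee_rot: [-180.0, 0.0, -1.9]
force: [-4.1, -0.4, 5.3]
gripper_width: 38.7
t 12.20 rotTCP [ 2.000e-01 -2.200e+00  2.708e+02] rpy [-180.     0.    -1.9] F [-4.   0.8  5.3] T [0.06 0.51 0.06] w 38.7 q6 -3
```

```bash
python3 -m pendant '[{"xyz":[0,0,-0.0003],"roll":-10,"jaw":0.65},{"xyz":[0,0,-0.0007],"roll":-20,"jaw":0.65},{"xyz":[0,0,-0.001],"roll":-30,"jaw":0.65},{"xyz":[0,0,-0.0013],"roll":-40,"jaw":0.65},{"xyz":[0,0,-0.0017],"roll":-50,"jaw":0.65},{"xyz":[0,0,-0.002],"roll":-60,"jaw":0.65},{"xyz":[0,0,-0.002],"roll":-60,"jaw":0.65},{"xyz":[0,0,-0.002],"roll":-60,"jaw":0.65}]' 
python3 -c "
from h import *
show()"
```

```text
time_s: 13.2
ee_pos: [575.5, -36.6, 271.9]
ee_rot: [-179.8, 0.2, 58.1]
force: [-6.6, -1.8, 4.3]
gripper_width: 38.3
t 13.20 rotTCP [ -1.7  -2.2 271.9] rpy [-179.8    0.2   58.1] F [-6.9  0.3  4.3] T [0.17 1.04 0.11] w 38.3 q6 -63
```

```bash
python3 -m pendant '[{"xyz":[0,0,0],"roll":0,"jaw":0.45},{"xyz":[0,0,0],"roll":0,"jaw":0.45},{"xyz":[0,0,0],"roll":10,"jaw":0.4},{"xyz":[0,0,0],"roll":20,"jaw":0.4},{"xyz":[0,0,0],"roll":30,"jaw":0.4},{"xyz":[0,0,0],"roll":40,"jaw":0.4},{"xyz":[0,0,0],"roll":50,"jaw":0.4},{"xyz":[0,0,0],"roll":60,"jaw":0.4}]' 
python3 -m pendant '[{"xyz":[0,0,0],"roll":10,"jaw":0.4},{"xyz":[0,0,0],"roll":20,"jaw":0.4},{"xyz":[0,0,0],"roll":20,"jaw":0.4},{"xyz":[0,0,0],"roll":20,"jaw":0.65},{"xyz":[0,0,0],"roll":20,"jaw":0.65},{"xyz":[0,0,0],"roll":20,"jaw":0.65},{"xyz":[0,0,0],"roll":20,"jaw":0.65},{"xyz":[0,0,0],"roll":20,"jaw":0.65}]' 
python3 -c "
from h import *
show()"
python3 -m pendant '[{"xyz":[0,0,-0.0003],"roll":-10,"jaw":0.65},{"xyz":[0,0,-0.0007],"roll":-20,"jaw":0.65},{"xyz":[0,0,-0.001],"roll":-30,"jaw":0.65},{"xyz":[0,0,-0.0013],"roll":-40,"jaw":0.65},{"xyz":[0,0,-0.0013],"roll":-40,"jaw":0.65},{"xyz":[0,0,-0.0013],"roll":-40,"jaw":0.65},{"xyz":[0,0,-0.0013],"roll":-40,"jaw":0.65},{"xyz":[0,0,-0.0013],"roll":-40,"jaw":0.65}]' 
python3 -c "
from h import *
show()"
```

```text
time_s: 14.2
ee_pos: [578.3, -36.1, 272.2]
ee_rot: [-180.0, -0.1, -2.2]
force: [-0.1, -0.2, -0.3]
gripper_width: 54.8
time_s: 15.2
ee_pos: [577.8, -36.2, 272.4]
ee_rot: [-180.0, -0.0, -21.8]
force: [1.5, -0.6, 0.1]
gripper_width: 38.8
t 15.20 rotTCP [  0.5  -2.5 272.4] rpy [-180.    -0.   -21.8] F [ 1.2 -1.1  0.1] T [-0.09  0.01  0.02] w 38.8 q6 17
time_s: 16.2
ee_pos: [576.7, -36.0, 273.4]
ee_rot: [-179.9, 0.1, 18.1]
force: [-5.7, 1.2, -0.0]
gripper_width: 38.9
t 16.20 rotTCP [ -0.4  -2.  273.4] rpy [-1.799e+02  1.000e-01  1.810e+01] F [-5.1  2.9 -0. ] T [ 0.23  0.65 -0.07] w 38.9 q6 -23
```

```bash
python3 -m pendant '[{"xyz":[0,0,-0.0003],"roll":-10,"jaw":0.65},{"xyz":[0,0,-0.0007],"roll":-20,"jaw":0.65},{"xyz":[0,0,-0.001],"roll":-30,"jaw":0.65},{"xyz":[0,0,-0.0013],"roll":-40,"jaw":0.65},{"xyz":[0,0,-0.0013],"roll":-40,"jaw":0.65},{"xyz":[0,0,-0.0013],"roll":-40,"jaw":0.65},{"xyz":[0,0,-0.0013],"roll":-40,"jaw":0.65},{"xyz":[0,0,-0.0013],"roll":-40,"jaw":0.65}]'
python3 - <<'E'
from h import *
show()
im,d=grab('side','side2')
u,v=map(int,proj('side',rot().T@np.array([0,-3,285])+O)); print(u,v)
a=cv2.imread('pics/side1.png')
f=lambda i:cv2.resize(i[v-40:v+50,u-45:u+45],(400,400),interpolation=2)
cv2.imwrite('pics/c4.png',np.hstack([f(a),f(im)]))
E
```

```text
time_s: 17.2
ee_pos: [574.8, -36.5, 274.0]
ee_rot: [-179.6, 0.2, 58.0]
force: [-8.4, -1.0, -2.2]
gripper_width: 38.9
t 17.20 rotTCP [ -2.4  -1.9 274. ] rpy [-179.6    0.2   58. ] F [-8.3  1.7 -2.2] T [ 0.04  1.38 -0.25] w 38.9 q6 -63
298 194
```

View pics/c4.png

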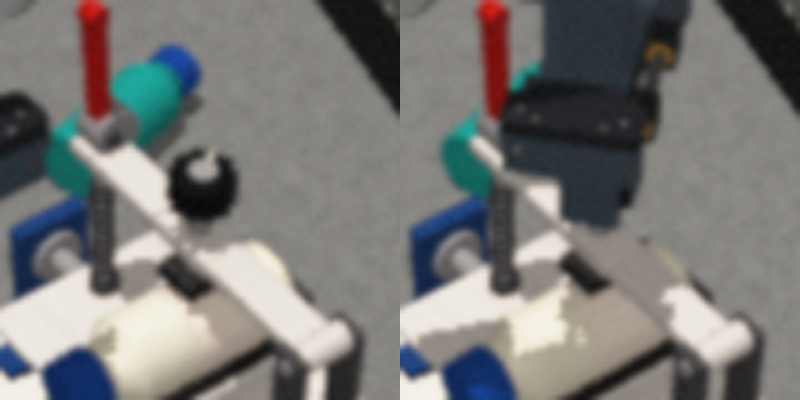

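```bash
python3 -m pendant '[{"xyz":[0,0,0],"roll":0,"jaw":0.4},{"xyz":[0,0,0],"roll":0,"jaw":0.4},{"xyz":[0,0,-0.03],"roll":0,"jaw":0.4},{"xyz":[0,0,-0.055],"roll":0,"jaw":0.4},{"xyz":[-0.04,-0.03,-0.055],"roll":0,"jaw":0.4},{"xyz":[-0.08,-0.065,-0.055],"roll":0,"jaw":0.4},{"xyz":[-0.12,-0.10,-0.055],"roll":0,"jaw":0.4},{"xyz":[-0.146,-0.122,-0.055],"roll":0,"jaw":0.4}]'
cat >> h.py <<'E'
def nut(tag):
    I=[];Z=[]
    for k in range(4):
        im,d=grab('top',tag); P=(cloud('top',d)-O)@rot().T; I.append(im)
        w=(np.hypot(P[...,0]+0.5,P[...,1]+2.7)<14)&(P[...,2]>275)&(P[...,2]<315); Z.append(np.median(P[w][:,2]))
    print('nut top z',np.round(Z,1)); im=np.mean(I,0).astype(np.uint8)
    cv2.imwrite(f'pics/{tag}.png',im); return im
def nutcrop(im):
    return cv2.resize(im[168:200,280:312],(400,400),interpolation=2)
E
python3 - <<'E'
from h import *
show()
b=nut('top2'); a=cv2.imread('pics/top1.png')
d=np.load('pics/top1.npy');P=(cloud('top',d)-O)@rot().T
w=(np.hypot(P[...,0]+0.5,P[...,1]+2.7)<14)&(P[...,2]>275)&(P[...,2]<315);print('before',np.median(P[w][:,2]))
cv2.imwrite('pics/c5.png',np.hstack([nutcrop(a),nutcrop(b)]))
E
```

```text
time_s: 18.25
ee_pos: [395.8, -96.4, 330.9]
ee_rot: [179.8, -0.0, 58.1]
force: [0.5, -0.1, -0.2]
gripper_width: 54.9
t 18.25 rotTCP [-191.1   -2.8  330.9] rpy [179.8  -0.   58.1] F [ 0.4 -0.3 -0.2] T [-0.02 -0.    0.04] w 54.9 q6 -73
nut top z [301.5 301.1 301.2 301.4]
before 296.53364258743727
```

View pics/c5.png

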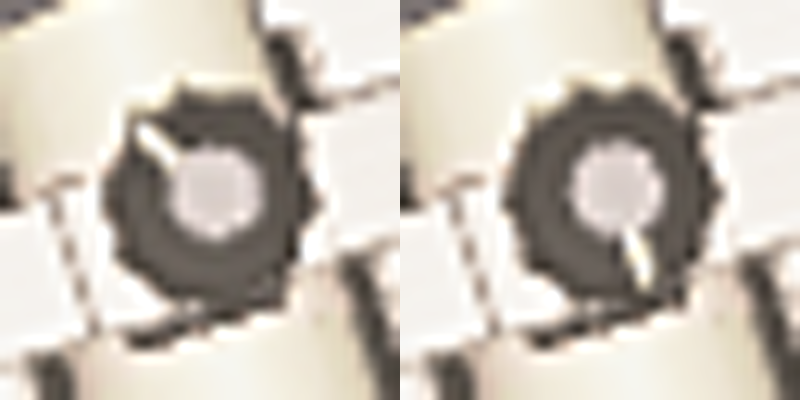

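At the end of the counter-clockwise turning, the white mark at (645,280) in the crop points exactly towards rotator -x. The wrist torque had risen to 0.25 N m and the nut had risen 4.8 mm, so the nut is against its stop at 0. It turned back about 150°. The target is about 4.65 rad (266°) clockwise, which gives a gap of about 3.8 mm now, or 4.3 mm with the lever at exactly 0.

```bash
python3 -m pendant '[{"xyz":[0.04,0.034,0],"roll":-2,"jaw":0.35},{"xyz":[0.08,0.068,0],"roll":-4,"jaw":0.35},{"xyz":[0.12,0.10,0],"roll":-4,"jaw":0.35},{"xyz":[0.1455,0.122,0],"roll":-4,"jaw":0.35},{"xyz":[0.1455,0.122,0],"roll":-4,"jaw":0.35},{"xyz":[0.1455,0.122,0.01],"roll":-4,"jaw":0.35},{"xyz":[0.1455,0.122,0.02],"roll":-4,"jaw":0.35},{"xyz":[0.1455,0.122,0.02],"roll":-4,"jaw":0.35}]' 
python3 -c "
from h import *
show()"
```

```text
time_s: 19.45
ee_pos: [576.3, -36.8, 309.1]
ee_rot: [-179.9, 0.0, 62.1]
force: [0.5, 0.3, -0.4]
gripper_width: 59.0
t 19.45 rotTCP [ -1.1  -2.6 309.1] rpy [-179.9    0.    62.1] F [ 0.6  0.1 -0.4] T [-0.    0.01 -0.  ] w 59.0 q6 -67
```

```bash
python3 -m pendant '[{"xyz":[0,0,0.015],"roll":0,"jaw":0.35},{"xyz":[0,0,0.03],"roll":0,"jaw":0.35},{"xyz":[0,0,0.034],"roll":0,"jaw":0.35},{"xyz":[0,0,0.034],"roll":0,"jaw":0.35},{"xyz":[0,0,0.034],"roll":0,"jaw":0.65},{"xyz":[0,0,0.034],"roll":0,"jaw":0.65},{"xyz":[0,0,0.034],"roll":0,"jaw":0.65},{"xyz":[0,0,0.034],"roll":0,"jaw":0.65}]' 25
python3 -m pendant '[{"xyz":[0,0,0.0003],"roll":10,"jaw":0.65},{"xyz":[0,0,0.0007],"roll":20,"jaw":0.65},{"xyz":[0,0,0.001],"roll":30,"jaw":0.65},{"xyz":[0,0,0.0013],"roll":40,"jaw":0.65},{"xyz":[0,0,0.0017],"roll":50,"jaw":0.65},{"xyz":[0,0,0.002],"roll":60,"jaw":0.65},{"xyz":[0,0,0.0023],"roll":70,"jaw":0.65},{"xyz":[0,0,0.0027],"roll":80,"jaw":0.65}]' 
python3 -c "
from h import *
show()"
python3 -m pendant '[{"xyz":[0,0,0.0003],"roll":8,"jaw":0.65},{"xyz":[0,0,0.0003],"roll":8,"jaw":0.65},{"xyz":[0,0,0.0003],"roll":8,"jaw":0.4},{"xyz":[0,0,0.0003],"roll":8,"jaw":0.4},{"xyz":[0,0,0.0003],"roll":-2,"jaw":0.4},{"xyz":[0,0,0.0003],"roll":-12,"jaw":0.4},{"xyz":[0,0,0.0003],"roll":-22,"jaw":0.4},{"xyz":[0,0,0.0003],"roll":-32,"jaw":0.4}]' 
python3 -c "
from h import *
show()"
```

```text
time_s: 20.45
ee_pos: [576.9, -38.0, 276.6]
ee_rot: [179.9, 0.1, 62.1]
force: [-2.9, -4.3, 2.1]
gripper_width: 38.4
time_s: 21.45
ee_pos: [576.6, -37.6, 273.5]
ee_rot: [179.9, 0.1, -18.2]
force: [-0.2, -3.8, 2.3]
gripper_width: 38.2
t 21.45 rotTCP [ -1.   -3.4 273.5] rpy [ 1.799e+02  1.000e-01 -1.820e+01] F [-1.4 -3.6  2.3] T [-0.56  1.06  0.14] w 38.2 q6 13
time_s: 22.45
ee_pos: [577.7, -35.9, 273.1]
ee_rot: [-180.0, -0.1, 14.6]
force: [-0.9, 0.1, -0.2]
gripper_width: 54.3
t 22.45 rotTCP [  0.6  -2.2 273.1] rpy [-1.80e+02 -1.00e-01  1.46e+01] F [-0.9  0.4 -0.2] T [-0.03  0.04 -0.02] w 54.3 q6 -19
```

```bash
python3 -m pendant '[{"xyz":[0,0,0],"roll":-10,"jaw":0.4},{"xyz":[0,0,0],"roll":-20,"jaw":0.4},{"xyz":[0,0,0],"roll":-30,"jaw":0.4},{"xyz":[0,0,0],"roll":-40,"jaw":0.4},{"xyz":[0,0,0],"roll":-48,"jaw":0.4},{"xyz":[0,0,0],"roll":-48,"jaw":0.65},{"xyz":[0,0,0],"roll":-48,"jaw":0.65},{"xyz":[0,0,0],"roll":-48,"jaw":0.65}]' 
python3 -c "
from h import *
show()"
python3 -m pendant '[{"xyz":[0,0,0],"roll":0,"jaw":0.65},{"xyz":[0,0,0.0003],"roll":10,"jaw":0.65},{"xyz":[0,0,0.0007],"roll":20,"jaw":0.65},{"xyz":[0,0,0.001],"roll":30,"jaw":0.65},{"xyz":[0,0,0.0013],"roll":40,"jaw":0.65},{"xyz":[0,0,0.0017],"roll":50,"jaw":0.65},{"xyz":[0,0,0.002],"roll":60,"jaw":0.65},{"xyz":[0,0,0.0023],"roll":70,"jaw":0.65}]' 
python3 -m pendant '[{"xyz":[0,0,0.0003],"roll":10,"jaw":0.65},{"xyz":[0,0,0.0006],"roll":18,"jaw":0.65},{"xyz":[0,0,0.0006],"roll":18,"jaw":0.65},{"xyz":[0,0,0.0006],"roll":18,"jaw":0.4},{"xyz":[0,0,0.0006],"roll":18,"jaw":0.4},{"xyz":[0,0,0.0006],"roll":8,"jaw":0.4},{"xyz":[0,0,0.0006],"roll":-2,"jaw":0.4},{"xyz":[0,0,0.0006],"roll":-12,"jaw":0.4}]' 
python3 -m pendant '[{"xyz":[0,0,0],"roll":-10,"jaw":0.4},{"xyz":[0,0,0],"roll":-20,"jaw":0.4},{"xyz":[0,0,0],"roll":-30,"jaw":0.4},{"xyz":[0,0,0],"roll":-40,"jaw":0.4},{"xyz":[0,0,0],"roll":-50,"jaw":0.4},{"xyz":[0,0,0],"roll":-58,"jaw":0.4},{"xyz":[0,0,0],"roll":-58,"jaw":0.4},{"xyz":[0,0,0],"roll":-58,"jaw":0.65}]' 
python3 -c "
from h import *
show()"
```

```text
time_s: 23.45
ee_pos: [576.8, -37.8, 273.1]
ee_rot: [-180.0, 0.2, 62.1]
force: [-3.2, -4.5, 0.6]
gripper_width: 38.9
t 23.45 rotTCP [ -0.9  -3.6 273.1] rpy [-180.     0.2   62.1] F [-4.4 -3.3  0.6] T [-0.65  0.37 -0.05] w 38.9 q6 -67
time_s: 24.45
ee_pos: [576.5, -37.4, 270.6]
ee_rot: [179.9, 0.1, -8.2]
force: [0.0, -2.5, -0.8]
gripper_width: 38.8
time_s: 25.45
ee_pos: [577.7, -36.0, 270.3]
ee_rot: [-179.9, -0.1, 4.5]
force: [-0.5, 0.2, -1.2]
gripper_width: 55.1
time_s: 26.45
ee_pos: [577.5, -36.3, 270.2]
ee_rot: [180.0, -0.0, 62.1]
force: [-0.7, -0.1, -0.1]
gripper_width: 47.5
t 26.45 rotTCP [  0.3  -2.5 270.2] rpy [180.   -0.   62.1] F [-0.7  0.1 -0.1] T [-0.03 -0.02 -0.02] w 47.5 q6 -67
```

```bash
python3 -m pendant '[{"xyz":[0,0,0],"roll":0,"jaw":0.65},{"xyz":[0,0,0],"roll":0,"jaw":0.65},{"xyz":[0,0,0.0003],"roll":10,"jaw":0.65},{"xyz":[0,0,0.0007],"roll":20,"jaw":0.65},{"xyz":[0,0,0.001],"roll":30,"jaw":0.65},{"xyz":[0,0,0.0013],"roll":40,"jaw":0.65},{"xyz":[0,0,0.0017],"roll":50,"jaw":0.65},{"xyz":[0,0,0.002],"roll":60,"jaw":0.65}]' 
python3 -m pendant '[{"xyz":[0,0,0.0003],"roll":10,"jaw":0.65},{"xyz":[0,0,0.0006],"roll":20,"jaw":0.65},{"xyz":[0,0,0.001],"roll":29,"jaw":0.65},{"xyz":[0,0,0.001],"roll":29,"jaw":0.65},{"xyz":[0,0,0.001],"roll":29,"jaw":0.4},{"xyz":[0,0,0.001],"roll":29,"jaw":0.4},{"xyz":[0,0,-0.03],"roll":29,"jaw":0.4},{"xyz":[0,0,-0.07],"roll":29,"jaw":0.4}]' 
python3 -c "
from h import *
show()"
```

```text
time_s: 27.45
ee_pos: [576.5, -37.5, 268.2]
ee_rot: [179.9, 0.1, 1.8]
force: [-2.6, -3.3, 2.5]
gripper_width: 38.3
time_s: 28.45
ee_pos: [577.3, -35.9, 338.2]
ee_rot: [-180.0, 0.1, -26.8]
force: [1.3, -1.1, -0.8]
gripper_width: 55.0
t 28.45 rotTCP [ 2.000e-01 -2.000e+00  3.382e+02] rpy [-1.80e+02  1.00e-01 -2.68e+01] F [ 0.9 -1.4 -0.8] T [-0.1   0.05 -0.01] w 55.0 q6 22
```

```bash
python3 -m pendant '[{"xyz":[-0.02,0.004,0],"roll":0,"jaw":0.6},{"xyz":[-0.045,0.009,0],"roll":-5,"jaw":0.8},{"xyz":[-0.07,0.014,0],"roll":-12,"jaw":1},{"xyz":[-0.10,0.019,0],"roll":-20,"jaw":1},{"xyz":[-0.125,0.024,0],"roll":-28,"jaw":1},{"xyz":[-0.15,0.029,0],"roll":-36,"jaw":1},{"xyz":[-0.178,0.034,0],"roll":-45,"jaw":1},{"xyz":[-0.178,0.034,0],"roll":-45,"jaw":1}]'
python3 - <<'E'
from h import *
show()
b=nut('top3'); a=cv2.imread('pics/top2.png')
d=np.load('pics/top3.npy');P=(cloud('top',d)-O)@rot().T;hsv=cv2.cvtColor(b,cv2.COLOR_BGR2HSV)
r=(abs(P[...,0])<40)&(abs(P[...,1]-100)<35)&(P[...,2]>275)&((hsv[...,0]<9)|(hsv[...,0]>171))&(hsv[...,1]>140)
print('lever',P[r].mean(0),np.percentile(P[r],[2,98],axis=0))
cv2.imwrite('pics/c6.png',np.hstack([nutcrop(a),nutcrop(b)]))
E
```

```text
time_s: 29.45
ee_pos: [402.3, 14.3, 338.9]
ee_rot: [-180.0, -0.1, 18.2]
force: [0.1, -0.3, 0.8]
gripper_width: 0.8
t 29.45 rotTCP [-150.4  100.3  338.9] rpy [-1.80e+02 -1.00e-01  1.82e+01] F [-0.  -0.3  0.8] T [-0.06 -0.05  0.01] w 0.8 q6 -18
nut top z [292.9 292.8 293.  292.5]
lever [ -4.4456932   99.28133994 353.4136915 ] [[-10.168237    92.66023623 298.8664462 ]
 [  2.9788049  106.0529439  361.80752225]]
```

View pics/c6.png

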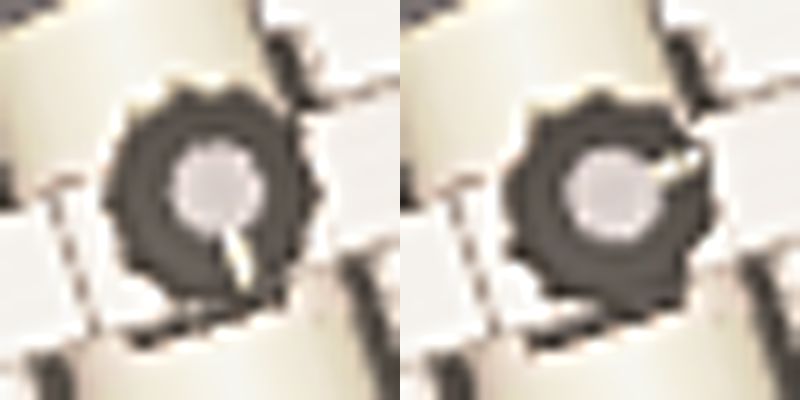

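The mark moved to (697,153) in the crop, which is 264° clockwise (4.60 rad), and the nut dropped 8.5 mm. The gap is therefore about 3.9 mm. Next I'll throw the lever with the shut fingertips.

```bash
python3 -m pendant '[{"xyz":[0.03,0,0],"roll":0,"jaw":1},{"xyz":[0.06,0,0],"roll":0,"jaw":1},{"xyz":[0.09,0,0.001],"roll":0,"jaw":1},{"xyz":[0.11,0,0.002],"roll":0,"jaw":1},{"xyz":[0.122,0,0.002],"roll":0,"jaw":1},{"xyz":[0.133,0,0.002],"roll":0,"jaw":1},{"xyz":[0.144,0,0.002],"roll":0,"jaw":1},{"xyz":[0.157,0,0.0045],"roll":0,"jaw":1}]' 
python3 -c "
from h import *
show()"
python3 -m pendant '[{"xyz":[0.006,0,0.002],"roll":0,"jaw":1},{"xyz":[0.012,0,0.0045],"roll":0,"jaw":1},{"xyz":[0.018,0,0.0075],"roll":0,"jaw":1},{"xyz":[0.0235,0,0.011],"roll":0,"jaw":1},{"xyz":[0.029,0,0.015],"roll":0,"jaw":1},{"xyz":[0.0335,0,0.0195],"roll":0,"jaw":1},{"xyz":[0.038,0,0.0245],"roll":0,"jaw":1},{"xyz":[0.042,0,0.0295],"roll":0,"jaw":1}]' 
python3 -c "
from h import *
show()"
```

```text
time_s: 30.65
ee_pos: [552.5, 62.4, 334.3]
ee_rot: [180.0, -0.0, 18.1]
force: [-2.5, -1.3, 1.7]
gripper_width: 0.4
t 30.65 rotTCP [  7.3  99.  334.3] rpy [180.   -0.   18.1] F [-2.8 -0.5  1.7] T [-0.27  0.56 -0.01] w 0.4 q6 -13
time_s: 31.65
ee_pos: [593.0, 75.7, 303.9]
ee_rot: [-180.0, -0.1, 18.2]
force: [1.4, -0.4, 5.5]
gripper_width: 0.5
t 31.65 rotTCP [ 49.9  99.1 303.9] rpy [-1.80e+02 -1.00e-01  1.82e+01] F [ 1.2 -0.8  5.5] T [-0.04 -0.1   0.02] w 0.5 q6 -12
```

```bash
python3 -m pendant '[{"xyz":[0.0035,0,0.006],"roll":0,"jaw":1},{"xyz":[0.0065,0,0.0115],"roll":0,"jaw":1},{"xyz":[0.009,0,0.018],"roll":0,"jaw":1},{"xyz":[0.0107,0,0.024],"roll":0,"jaw":1},{"xyz":[0.012,0,0.0305],"roll":0,"jaw":1},{"xyz":[0.013,0,0.036],"roll":0,"jaw":1},{"xyz":[0.013,0,0.038],"roll":0,"jaw":1},{"xyz":[0.013,0,0.039],"roll":0,"jaw":1}]' 
python3 -c "
from h import *
show()"
```

```text
time_s: 32.65
ee_pos: [605.9, 79.9, 267.9]
ee_rot: [180.0, -0.3, 18.2]
force: [-1.5, 0.6, 17.3]
gripper_width: 0.5
t 32.65 rotTCP [ 63.5  99.  267.9] rpy [180.   -0.3  18.2] F [-1.2  1.1 17.3] T [-0.03  0.31  0.  ] w 0.5 q6 -12
```

```bash
python3 -m pendant '[{"xyz":[0.013,0,-0.02],"roll":0,"jaw":1},{"xyz":[0.013,0,-0.06],"roll":0,"jaw":1},{"xyz":[0.0,0.005,-0.08],"roll":-10,"jaw":1},{"xyz":[-0.03,0.025,-0.08],"roll":-20,"jaw":1},{"xyz":[-0.065,0.05,-0.08],"roll":-30,"jaw":1},{"xyz":[-0.10,0.07,-0.08],"roll":-40,"jaw":1},{"xyz":[-0.13,0.085,-0.08],"roll":-50,"jaw":0.6},{"xyz":[-0.155,0.099,-0.08],"roll":-60,"jaw":0.3}]'
python3 -m pendant '[{"xyz":[0,0,0],"roll":-10,"jaw":0.2},{"xyz":[0,0,0],"roll":-20,"jaw":0.2},{"xyz":[0,0,0],"roll":-30,"jaw":0.2},{"xyz":[0,0,0.02],"roll":-30,"jaw":0.2},{"xyz":[0,0,0.06],"roll":-30,"jaw":0.2},{"xyz":[0,0,0.10],"roll":-30,"jaw":0.2},{"xyz":[0,0,0.12],"roll":-30,"jaw":0.2},{"xyz":[0,0,0.12],"roll":-30,"jaw":0.2}]'
python3 - <<'E'
from h import *
show()
im,d=grab('side','side4'); P=(cloud('side',d)-O)@rot().T; hsv=cv2.cvtColor(im,cv2.COLOR_BGR2HSV)
r=(P[...,0]>-40)&(P[...,0]<120)&(abs(P[...,1]-100)<35)&(P[...,2]>235)&((hsv[...,0]<9)|(hsv[...,0]>171))&(hsv[...,1]>140)
print('lever',r.sum(),np.percentile(P[r],[2,50,98],axis=0).round(1))
cv2.imwrite('pics/c7.png',cv2.resize(im[130:290,210:370],(560,560),interpolation=2))
E
```

```text
time_s: 33.65
ee_pos: [486.8, -63.6, 343.8]
ee_rot: [-179.8, 0.0, 78.5]
force: [0.5, -1.0, -0.3]
gripper_width: 17.2
time_s: 34.65
ee_pos: [486.6, -62.6, 222.6]
ee_rot: [-179.7, -0.2, 108.2]
force: [0.0, -0.3, -0.1]
gripper_width: 72.9
t 34.65 rotTCP [-94.4   0.9 222.6] rpy [-179.7   -0.2  108.2] F [-0.  -0.3 -0.1] T [ 0.04  0.01 -0.  ] w 72.9 q6 -117
lever 69 [[ 50.1  88.9 258.3]
 [ 71.7  94.  266.6]
 [ 89.7 104.5 270.1]]
```

View pics/c7.png

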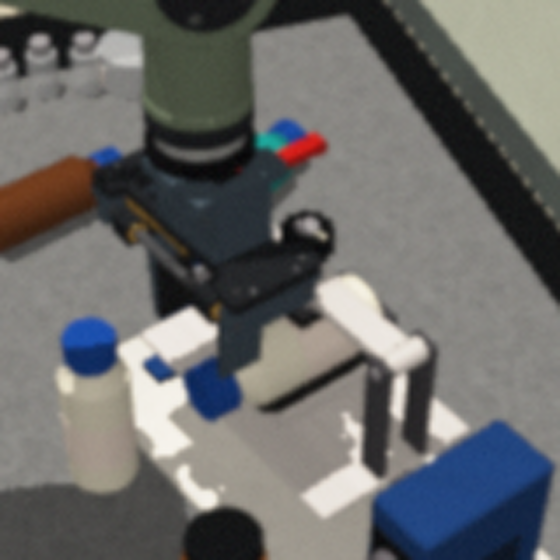

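The picture shows the red lever lying level at (303,150), with its points at z≈266, so it is fully down. I'll grip the cap next.

```bash
python3 -m pendant '[{"xyz":[-0.0012,0.002,0.02],"roll":0,"jaw":0.2},{"xyz":[-0.0012,0.002,0.05],"roll":0,"jaw":0.2},{"xyz":[-0.0012,0.002,0.072],"roll":0,"jaw":0.2},{"xyz":[-0.0012,0.002,0.072],"roll":0,"jaw":0.2},{"xyz":[-0.0012,0.002,0.072],"roll":0,"jaw":0.65},{"xyz":[-0.0012,0.002,0.072],"roll":0,"jaw":0.65},{"xyz":[-0.0012,0.002,0.072],"roll":0,"jaw":0.65},{"xyz":[-0.0012,0.002,0.072],"roll":0,"jaw":0.65}]' 25
python3 -c "
from h import *
show()"
python3 -m pendant '[{"xyz":[0,-0.0005,0],"roll":0,"jaw":0.65},{"xyz":[0,-0.001,0],"roll":0,"jaw":0.65},{"xyz":[0,-0.0015,0],"roll":0,"jaw":0.65},{"xyz":[0,-0.002,0],"roll":0,"jaw":0.65},{"xyz":[0,-0.002,0],"roll":0,"jaw":0.65},{"xyz":[0,-0.002,0],"roll":0,"jaw":0.65},{"xyz":[0,-0.002,0],"roll":0,"jaw":0.65},{"xyz":[0,-0.002,0],"roll":0,"jaw":0.65}]'
python3 -c "
from h import *
show()"
```

```text
time_s: 35.7
ee_pos: [491.0, -63.7, 153.7]
ee_rot: [179.9, 0.1, 108.2]
force: [0.1, -1.4, 1.9]
gripper_width: 43.4
t 35.70 rotTCP [-90.5  -1.5 153.7] rpy [1.799e+02 1.000e-01 1.082e+02] F [-0.3 -1.4  1.9] T [-0.04  0.01  0.03] w 43.4 q6 -117
time_s: 36.7
ee_pos: [490.3, -63.9, 153.7]
ee_rot: [179.8, 0.1, 108.1]
force: [5.6, -0.9, 2.2]
gripper_width: 43.6
t 36.70 rotTCP [-91.2  -1.5 153.7] rpy [1.798e+02 1.000e-01 1.081e+02] F [ 5.  -2.6  2.2] T [ 0.17 -0.83  0.08] w 43.6 q6 -117
```

```bash
python3 -m pendant '[{"xyz":[0,-0.0006,0],"roll":0,"jaw":0.65},{"xyz":[0,-0.0012,0],"roll":0,"jaw":0.65},{"xyz":[0,-0.0018,0],"roll":0,"jaw":0.65},{"xyz":[0,-0.0024,0],"roll":0,"jaw":0.65},{"xyz":[0,-0.0026,0],"roll":0,"jaw":0.65},{"xyz":[0,-0.0026,0],"roll":0,"jaw":0.65},{"xyz":[0,-0.0026,0],"roll":0,"jaw":0.65},{"xyz":[0,-0.0026,0],"roll":0,"jaw":0.65}]'
python3 -c "
from h import *
show()"
```

```text
time_s: 37.7
ee_pos: [489.8, -64.1, 153.8]
ee_rot: [179.5, 0.1, 108.1]
force: [10.9, 2.1, -0.2]
gripper_width: 43.3
t 37.70 rotTCP [-91.8  -1.5 153.8] rpy [1.795e+02 1.000e-01 1.081e+02] F [11.  -1.4 -0.2] T [ 0.51 -1.6   0.14] w 43.3 q6 -117
```

```bash
python3 -m pendant '[{"xyz":[0,-0.0004,0],"roll":0,"jaw":0.65},{"xyz":[0,-0.0004,0],"roll":0,"jaw":0.65},{"xyz":[0,-0.0004,0],"roll":0,"jaw":0.65},{"xyz":[0,-0.0004,0],"roll":0,"jaw":0.65},{"xyz":[0,-0.0004,0],"roll":0,"jaw":0.65},{"xyz":[0,-0.0004,0],"roll":0,"jaw":0.65},{"xyz":[0,-0.0004,0],"roll":0,"jaw":0.65},{"xyz":[0,-0.0004,0],"roll":0,"jaw":0.65}]'
python3 -c "
from h import *
show()"
python3 -m pendant '[{"xyz":[0,0,0],"roll":0,"jaw":0.65},{"xyz":[0,0,0],"roll":0,"jaw":0.65},{"xyz":[0,0.0015,0],"roll":0,"jaw":0.65},{"xyz":[0,0.003,0],"roll":0,"jaw":0.65},{"xyz":[0,0.005,0],"roll":0,"jaw":0.65},{"xyz":[0,0.005,0],"roll":0,"jaw":0.65},{"xyz":[0,0.005,0],"roll":0,"jaw":0.65},{"xyz":[0,0.005,0],"roll":0,"jaw":0.65}]'
python3 -c "
from h import *
show()"
```

```text
time_s: 38.7
ee_pos: [489.7, -64.1, 153.8]
ee_rot: [179.5, 0.1, 108.1]
force: [11.6, 1.9, -0.5]
gripper_width: 43.6
t 38.70 rotTCP [-91.9  -1.5 153.8] rpy [1.795e+02 1.000e-01 1.081e+02] F [11.6 -1.8 -0.5] T [ 0.64 -1.69  0.1 ] w 43.6 q6 -117
time_s: 39.7
ee_pos: [490.8, -63.7, 153.6]
ee_rot: [180.0, 0.1, 108.2]
force: [3.4, -2.3, 4.8]
gripper_width: 43.4
t 39.70 rotTCP [-90.7  -1.5 153.6] rpy [1.800e+02 1.000e-01 1.082e+02] F [ 2.5 -3.2  4.8] T [-0.18 -0.41  0.05] w 43.4 q6 -117
```

The cap moved 1.4 mm at 11.6 N and came back to within 0.2 mm. I'll let go, withdraw and check.

```bash
python3 -m pendant '[{"xyz":[0,0,0],"roll":0,"jaw":0.2},{"xyz":[0,0,0],"roll":0,"jaw":0.2},{"xyz":[0,0,0],"roll":0,"jaw":0.2},{"xyz":[0,0,-0.03],"roll":0,"jaw":0.2},{"xyz":[0,0,-0.08],"roll":0,"jaw":0.2},{"xyz":[0,-0.03,-0.13],"roll":0,"jaw":0.2},{"xyz":[0,-0.08,-0.18],"roll":0,"jaw":0.2},{"xyz":[0,-0.11,-0.19],"roll":0,"jaw":0.2}]'
python3 - <<'E'
from h import *
show(); C={}
for n in('top','side'):
    im,d=grab(n,n+'5'); P=(cloud(n,d)-O)@rot().T; hsv=cv2.cvtColor(im,cv2.COLOR_BGR2HSV)
    b=(abs(P[...,0]+95)<40)&(abs(P[...,1])<26)&(abs(P[...,2]-180)<20)&(cv2.inRange(hsv,(100,90,40),(130,255,255))>0)
    print(n,'cap',b.sum(), np.percentile(P[b],[2,50,98],axis=0).round(1) if b.sum() else '')
    r=(P[...,0]>-40)&(P[...,0]<120)&(abs(P[...,1]-100)<35)&(P[...,2]>235)&((hsv[...,0]<9)|(hsv[...,0]>171))&(hsv[...,1]>140)
    print(' lever',r.sum(),np.percentile(P[r],[2,50,98],axis=0).round(1)); C[n]=im
cv2.imwrite('pics/c8.png',np.hstack([cv2.resize(C['top'][130:270,210:400],(489,360),interpolation=2),cv2.resize(C['side'][160:280,220:320],(300,360),interpolation=2)]))
E
```

```text
time_s: 40.7
ee_pos: [385.2, -98.0, 345.6]
ee_rot: [179.8, 0.1, 108.2]
force: [0.7, -0.2, -0.4]
gripper_width: 72.9
t 40.70 rotTCP [-201.7   -1.   345.6] rpy [1.798e+02 1.000e-01 1.082e+02] F [ 0.6 -0.4 -0.4] T [ 0.05  0.02 -0.03] w 72.9 q6 -124
top cap 21 [[-104.6  -21.1  171.8]
 [-102.4    2.4  186.9]
 [ -80.9   21.5  193. ]]
 lever 186 [[ 14.7  92.6 263.2]
 [ 54.8  99.4 268.8]
 [ 92.3 106.7 272.6]]
side cap 170 [[-108.9  -25.   160.6]
 [-100.8  -12.3  179.9]
 [ -85.1   11.   190.3]]
 lever 133 [[ 13.   88.5 259.4]
 [ 53.3  93.7 266. ]
 [ 87.8 103.8 270. ]]
```

View pics/c8.png

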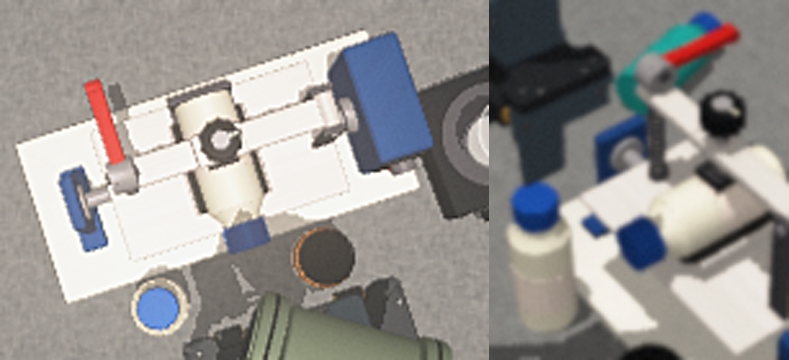

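The final view shows the lever lying level towards +x, from (95,85) to (120,160). The bottle's cap is at (245,233) with its outer end at x≈-105, so the bottle is home. The spare bottle and jar are where they were.

```bash
python3 -c "
from h import *
d=np.load('pics/top5.npy');im=cv2.imread('pics/top5.png');P=(cloud('top',d)-O)@rot().T;hsv=cv2.cvtColor(im,cv2.COLOR_BGR2HSV)
r=(P[...,0]>25)&(P[...,0]<90)&(abs(P[...,1]-100)<35)&(abs(P[...,2]-268)<12)&((hsv[...,0]<9)|(hsv[...,0]>171))&(hsv[...,1]>140)
print('lever slope deg',np.degrees(np.polyfit(P[r][:,0],P[r][:,2],1)[0]))
env.job_done()"
```

```text
lever slope deg 0.5676880716040243
the job is handed in; nothing more can be done
```

The bottle is home, clamped and tug-tested, and I handed the job in at about 41 s of the 72 s allowed.

- **Home:** I pushed the bottle by its cap until it stopped moving, with the push rising to 17 N. The cap's outer end measured about x = -105 mm in the rotator frame, which is where it should be.
- **Nut:** I first turned the nut back to what I took as its zero stop. The wrist torque rose to 0.25 N m there and the white mark pointed squarely at the robot. I then turned it about 264° (4.6 rad) clockwise, read from the mark. The lever stood at about 0.13 rad, so the gap works out at about 3.9 mm. I did not see the gap directly.
- **Lever:** I threw it right down and pressed it with 17 N at the end. Afterwards it lay within 0.6° of level.
- **Tug:** I pulled at 11 to 11.6 N for over a second. The gripper moved 1.4 mm and came back to within 0.2 mm, then I let go. The final cameras still show the bottle home.

Two checks did not agree fully:
- **Nut height:** the drop of 8.5 mm gives 4.45 rad against 4.6 rad from the mark. That would make the gap about 4.2 mm, which is still about right.
- **First turn of the nut:** the wrist torque had an unexpected sign (+0.1 N m). I relied on the mark and the height instead.

The spare bottle and jar looked unmoved in the last picture. I did not check the beaker at the end, but the arm never went near it.

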